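# Load the deburring tumbler with ceramic balls

## Robot

A 6-joint arm with a two-finger parallel gripper is mounted at the origin on the work surface. World frame = base frame: x ahead of the robot, y to its left, z up, the work surface at z = 0. Lengths are in m, angles in rad, forces in N, time in s.
With the tool pointing down it reaches from about 0.375 to 0.825 m from the base axis. Payload 5.5 kg.
Tool frame: the origin (TCP) lies midway between the tips of the shut fingers; the grasp point (between the pads) lies r.tcp_to_grasp behind it (r.tcp_to_grasp is the distance from the TCP to the grasp point, in m); z points along the fingers, y is the line along which they close (so a half turn about z gives the same grasp; the last joint's range is limited). The gripper opens to 85 mm and grips with 20 to 120 N. Pads are 22 mm wide; open, the fingers measure 114 mm over their backs; the gripper's body (76 mm by 85 mm) begins 54 mm behind the grasp point. The pads swing forward as they close: fully open they stand 13 mm farther back than shut.
Start: joints at [-1.249, 0.314, -0.047, 1.21, 0, 1.571], TCP at [0.19, -0.569, 0.231] pointing down, gripper open.
Joint ranges: [-2.67, 2.67], [-0.69, 1.73], [-1.03, 1.25], [-2.08, 2.16], [-1.42, 1.45], [-3.14, 3.14]. Speed limits (rad/s): [2.39, 2.39, 3.01, 3.14, 3.14, 3.14].

## Interface

Orientations are given as a unit quaternion [x, y, z, w].
In Python, from plant import r gives the robot as it stands. The module is installed in compiled form; this text tells all that it offers. Calls block until the motion is done:
- r.move_pose(position, orientation): joint-space move of the TCP to a pose.
- r.move_l(position, rot=None, velocity=0.15, guard=None): straight line of the TCP; rot=None keeps the orientation; velocity is the mean speed in m/s. With guard (N) it stops when the force on the tool has changed by that much, and returns True; else False.
- r.set_joints(angles): joint-space move.
- r.ungrasp() and r.close(grasp_force=None): open the fingers fully, or close them until they stop; grasp_force is the grip in N (None keeps the last).
- r.sleep(seconds).
- r.inverse_kinematics(position, orientation): joint angles nearest the present ones, or None.
- r.snapshot(name): name is "scene" or "top"; returns a dict with "img" (420x560x3 uint8, red, green, blue), "z_map" (420x560 float32, m along the optical axis (not along the pixel's ray), 0 where there is no reading), "intrinsics" (3x3 intrinsics, pixels), "D" ([k1, k2, p1, p2, k3] as OpenCV has them; the pictures are not rectified), "pose" (4x4, takes a point from camera to world coordinates). Camera axes: x right, y up, looking along -z (the intrinsics and any distortion apply to the point x, -y, -z); pixel columns grow to the right and rows downward; lengths in m; the calibration is good to about 2 mm. A picture is of the moment at which its call begins.
A pose or a line that the arm cannot do raises r.MotionError and nothing moves.
- r.hand_in(): hands the job in; it is judged then, once.
Readings, each from a call of its own:
- r.get_t(): time.
- r.get_joint_pos(): joint angles.
- r.get_qvel(): joint speeds.
- r.get_joint_efforts(): joint torques, N m.
- r.get_eef_pos(): TCP position.
- r.get_ee_rot(): TCP orientation.
- r.get_force(): force on the tool from outside, world axes, zero at the start.
- r.get_torque(): the same for the moment, N m.
- r.get_gripper_width(): opening from 0.0 (shut) to 1.0 (fully open).
- r.get_finger_force(): force on a finger pad.
Only numpy, scipy, OpenCV 4.12 (cv2) and the standard library are available. Lean on these libraries where they do the work, as an engineer would, in place of code of your own. Each camera call takes 0.05 s, during which the arm holds its last target. There are 200 camera calls.

## Task

Load the tumbler for a deburring run: first clear every offcut of square tube lying across the media bin into the scrap tray, then use the scoop to carry all the ceramic balls from the bin into the tumbler's bowl, in as many scoops as it takes; do not reach into the bin and touch the balls with the fingers (a ball spilled outside the bin may be picked up by hand). When all the balls are in the bowl, stand the scoop back on its rubber mat, then press the plunger of the start unit fully down to its stop for about half a second and let it spring back. Leave the grinding disc, can, mug and tape alone.

Things in the scene. Friction and masses are not known exactly. Their poses are not given: they have to be found in the camera images.
- bin: Grey trough, fixed, open on top. Origin: underside centre; x along its length (+x away from the robot, yaw within 12 deg). Flat inner floor x -90..90, y -45..45 mm, 5 mm up; 45-degree sloping ends rise from it to x = +/-135 at 50 mm up; upright sides 4 mm thick, rim 50 mm up. At the start the balls lie in the +x half of the floor, the -x half is free.
- bowl_floor (a point): Centre of the inner floor of the bowl of the fixed bench tumbler (round green base 180 mm across, open black rubber bowl). Bowl: floor 106 mm above the table and about 160 mm across, rim 170 mm above the table, 210 mm across outside, 200 mm inside. A ball at rest in it has its centre 12 mm above this point.
- plunger_top (a point): Centre of the top face of the black mushroom plunger head (44 mm across, 12 mm thick), on top of the start unit (a fixed grey box 90 x 90 x 55 mm), facing up; 101 mm above the table when released. Press straight down.
- plunger (a joint): Spring plunger's travel in m: 0 released, 0.015 at its stop. About 2 N starts it moving, 9 N holds it at the stop; it springs back when let go.
- mat: Black rubber mat, 200 (x) x 140 (y) x 3 mm, fixed flat on the table: the scoop's place. Origin: underside centre; yaw 0.
- scrap: Dark steel scrap tray, open box 210 (x) x 140 (y) x 35 mm, walls and floor 4 mm, fixed. Origin: underside centre; yaw 0. Mat and tray may change places.
- scoop: Hand scoop, about 140 g: aluminium pan, black bar handle; stands on the mat, mouth away from the robot (yaw within 25 deg). Origin: centre of the pan's underside, x out of the mouth, z up. Pan x -42..42, y -40..40 mm, floor 2 mm thick; side walls 2 mm thick, 32 high, x -42..24 (the front 18 mm is bare lip); back wall 38 high. It fits in the bin with 5 mm to spare on either side.
- scoop_grip (a point): Grip point in the middle of the scoop's handle, at (-57.8, 0, 92.8) mm in the scoop's frame, same axes. The handle is a bar 14 mm wide (y), 22 deep, 100 long; it starts at (-41, 0, 30) mm, atop the back wall, and rises backward and up along (-0.26, 0, 0.97); this point is 65 mm up it. Take it by its two flat y sides.
- tube_a: Offcut of square steel tube, 20 x 170 x 20 mm (long in its own y), 160 g, lying across the bin on its two side rims at the start. Origin: centre of its underside. One or both of the two offcuts may be there (None if absent).
- tube_b: Offcut of square steel tube, 20 x 170 x 20 mm (long in its own y), 160 g, lying across the bin on its two side rims at the start. Origin: centre of its underside. One or both of the two offcuts may be there (None if absent).
- ball1: White ceramic tumbling ball, 24 mm across, 20 g, rolls freely, origin at its centre; six to nine such balls lie on the floor of the bin at the start (None if absent).
- ball2: White ceramic tumbling ball, 24 mm across, 20 g, rolls freely, origin at its centre; six to nine such balls lie on the floor of the bin at the start (None if absent).
- ball3: White ceramic tumbling ball, 24 mm across, 20 g, rolls freely, origin at its centre; six to nine such balls lie on the floor of the bin at the start (None if absent).
- ball4: White ceramic tumbling ball, 24 mm across, 20 g, rolls freely, origin at its centre; six to nine such balls lie on the floor of the bin at the start (None if absent).
- ball5: White ceramic tumbling ball, 24 mm across, 20 g, rolls freely, origin at its centre; six to nine such balls lie on the floor of the bin at the start (None if absent).
- ball6: White ceramic tumbling ball, 24 mm across, 20 g, rolls freely, origin at its centre; six to nine such balls lie on the floor of the bin at the start (None if absent).
- ball7: White ceramic tumbling ball, 24 mm across, 20 g, rolls freely, origin at its centre; six to nine such balls lie on the floor of the bin at the start (None if absent).
- ball8: White ceramic tumbling ball, 24 mm across, 20 g, rolls freely, origin at its centre; six to nine such balls lie on the floor of the bin at the start (None if absent).
- ball9: White ceramic tumbling ball, 24 mm across, 20 g, rolls freely, origin at its centre; six to nine such balls lie on the floor of the bin at the start (None if absent).
- disc: Brown grinding disc lying flat, 115 mm across, 6 mm thick; bystander, origin underside centre.
- can: Yellow can, 66 mm across, 120 mm tall; bystander, origin underside centre.
- mug: Blue mug, 80 mm across, 90 mm tall; bystander, origin underside centre.
- tape: Roll of grey tape lying flat, 84 mm across, 25 mm high; bystander, origin underside centre.
Mind the look-alikes: they are no part of the job. Leave any green look-alike of the tube_a alone.

How it is judged:
On the way, in this order (a step that is already met when the one before it is completed fails the run):
1. every tube offcut lies in the scrap tray (x of tube_a in the frame of scrap between -0.1 and 0.1 m and y of tube_a in the frame of scrap between -0.065 and 0.065 m and height (world z) of each of tube_a, tube_b below 0.04 m and linear speed of each of tube_a, tube_b below 0.05 m/s and x of tube_b in the frame of scrap between -0.1 and 0.1 m and y of tube_b in the frame of scrap between -0.065 and 0.065 m), for 0.2 s.
2. at least one ball is carried in the scoop, lifted clear of the bin (((x of ball1 in the frame of scoop between -0.042 and 0.042 m and y of ball1 in the frame of scoop between -0.038 and 0.038 m and z of ball1 in the frame of scoop between 0.005 and 0.045 m and height (world z) of ball1 above 0.09 m) or (x of ball2 in the frame of scoop between -0.042 and 0.042 m and y of ball2 in the frame of scoop between -0.038 and 0.038 m and z of ball2 in the frame of scoop between 0.005 and 0.045 m and height (world z) of ball2 above 0.09 m) or (x of ball3 in the frame of scoop between -0.042 and 0.042 m and y of ball3 in the frame of scoop between -0.038 and 0.038 m and z of ball3 in the frame of scoop between 0.005 and 0.045 m and height (world z) of ball3 above 0.09 m) or (x of ball4 in the frame of scoop between -0.042 and 0.042 m and y of ball4 in the frame of scoop between -0.038 and 0.038 m and z of ball4 in the frame of scoop between 0.005 and 0.045 m and height (world z) of ball4 above 0.09 m) or (x of ball5 in the frame of scoop between -0.042 and 0.042 m and y of ball5 in the frame of scoop between -0.038 and 0.038 m and z of ball5 in the frame of scoop between 0.005 and 0.045 m and height (world z) of ball5 above 0.09 m) or (x of ball6 in the frame of scoop between -0.042 and 0.042 m and y of ball6 in the frame of scoop between -0.038 and 0.038 m and z of ball6 in the frame of scoop between 0.005 and 0.045 m and height (world z) of ball6 above 0.09 m) or (x of ball7 in the frame of scoop between -0.042 and 0.042 m and y of ball7 in the frame of scoop between -0.038 and 0.038 m and z of ball7 in the frame of scoop between 0.005 and 0.045 m and height (world z) of ball7 above 0.09 m) or (x of ball8 in the frame of scoop between -0.042 and 0.042 m and y of ball8 in the frame of scoop between -0.038 and 0.038 m and z of ball8 in the frame of scoop between 0.005 and 0.045 m and height (world z) of ball8 above 0.09 m) or (x of ball9 in the frame of scoop between -0.042 and 0.042 m and y of ball9 in the frame of scoop between -0.038 and 0.038 m and z of ball9 in the frame of scoop between 0.005 and 0.045 m and height (world z) of ball9 above 0.09 m))), for 0.2 s.
3. all balls are in the tumbler's bowl (horizontal distance between each of ball1, ball2, ball3, ball4, ball5, ball6, ball7, ball8, ball9 and bowl_floor below 0.1 m and z of ball1 in the frame of bowl_floor between 0 and 0.06 m and z of ball2 in the frame of bowl_floor between 0 and 0.06 m and z of ball3 in the frame of bowl_floor between 0 and 0.06 m and z of ball4 in the frame of bowl_floor between 0 and 0.06 m and z of ball5 in the frame of bowl_floor between 0 and 0.06 m and z of ball6 in the frame of bowl_floor between 0 and 0.06 m and z of ball7 in the frame of bowl_floor between 0 and 0.06 m and z of ball8 in the frame of bowl_floor between 0 and 0.06 m and z of ball9 in the frame of bowl_floor between 0 and 0.06 m), for 0.2 s.
4. with the balls in the bowl and the scoop back on its mat, the plunger is pressed to its stop (all of step 3 and value of joint plunger above 0.0135 m and x of scoop in the frame of mat between -0.1 and 0.1 m and y of scoop in the frame of mat between -0.07 and 0.07 m and angle between scoop's own z axis and vertical below 0.1 rad and height (world z) of scoop below 0.012 m and linear speed of scoop below 0.05 m/s), for 0.2 s.
At the end, for the whole second after the job is handed in: All balls lie in the bowl (below its rim, within 100 mm of its axis); tubes lie in the scrap tray (centres within 100 x 65 mm of its middle, under 40 mm up); the scoop stands level (0.1 rad) on its mat, origin over the mat; the plunger was pressed to within 1.5 mm of its stop and is back up (2 mm) (all of step 1 and all of step 3 and x of scoop in the frame of mat between -0.1 and 0.1 m and y of scoop in the frame of mat between -0.07 and 0.07 m and angle between scoop's own z axis and vertical below 0.1 rad and height (world z) of scoop below 0.012 m and linear speed of scoop below 0.05 m/s and value of joint plunger below 0.002 m); the robot touches nothing.
It fails at once if the fingers touch a ball (over 1 N) that is inside the bin ((x of ball1 in the frame of bin between -0.13 and 0.13 m and y of ball1 in the frame of bin between -0.046 and 0.046 m and z of ball1 in the frame of bin below 0.05 m and contact force between the fingers and ball1 above 1 N) or (x of ball2 in the frame of bin between -0.13 and 0.13 m and y of ball2 in the frame of bin between -0.046 and 0.046 m and z of ball2 in the frame of bin below 0.05 m and contact force between the fingers and ball2 above 1 N) or (x of ball3 in the frame of bin between -0.13 and 0.13 m and y of ball3 in the frame of bin between -0.046 and 0.046 m and z of ball3 in the frame of bin below 0.05 m and contact force between the fingers and ball3 above 1 N) or (x of ball4 in the frame of bin between -0.13 and 0.13 m and y of ball4 in the frame of bin between -0.046 and 0.046 m and z of ball4 in the frame of bin below 0.05 m and contact force between the fingers and ball4 above 1 N) or (x of ball5 in the frame of bin between -0.13 and 0.13 m and y of ball5 in the frame of bin between -0.046 and 0.046 m and z of ball5 in the frame of bin below 0.05 m and contact force between the fingers and ball5 above 1 N) or (x of ball6 in the frame of bin between -0.13 and 0.13 m and y of ball6 in the frame of bin between -0.046 and 0.046 m and z of ball6 in the frame of bin below 0.05 m and contact force between the fingers and ball6 above 1 N) or (x of ball7 in the frame of bin between -0.13 and 0.13 m and y of ball7 in the frame of bin between -0.046 and 0.046 m and z of ball7 in the frame of bin below 0.05 m and contact force between the fingers and ball7 above 1 N) or (x of ball8 in the frame of bin between -0.13 and 0.13 m and y of ball8 in the frame of bin between -0.046 and 0.046 m and z of ball8 in the frame of bin below 0.05 m and contact force between the fingers and ball8 above 1 N) or (x of ball9 in the frame of bin between -0.13 and 0.13 m and y of ball9 in the frame of bin between -0.046 and 0.046 m and z of ball9 in the frame of bin below 0.05 m and contact force between the fingers and ball9 above 1 N)).
It fails at once if a bystander (disc, can, mug, tape) is moved more than 30 mm or the can or mug knocked over (distance of any of disc, can, mug, tape from where it was at the start of the episode above 0.03 m or angle between any of can, mug's own z axis and vertical above 0.5 rad).
Of ball1, ball2, ball3, ball4, ball5, ball6, ball7, ball8, ball9 only 6 to 9 are there at a start; the rules pass over those that are not, and their reading is None.
Of tube_a, tube_b only 1 to 2 are there at a start; the rules pass over those that are not, and their reading is None.
At some moment in a run one of scoop, tube_a, tube_b may be knocked a few centimetres aside while the robot is not near it.
It also fails if it takes over 210 s, if anything falls off the work surface, if the arm or the gripper's body presses on something with over 40 N, if the wrist force passes 120 N, or if a joint passes its speed limit or range.

## Working session

There is one attempt and no reset: what is moved stays moved. The work goes in short steps, each a Python script; the robot and the scene stay as the last script left them, time stands still between calls to the robot, and variables do not carry over. Pictures are saved under pics/ and viewed, at most 14 in all, crops included, and the job is handed in when it is done.

```bash
mkdir -p pics; cat > h.py <<'E'
import numpy as np, cv2
from plant import r
def snap(n):
    s=r.snapshot(n); s['n']=n; return s
def save(s,f): cv2.imwrite('pics/'+f,s['img'][:,:,::-1])
def rays(s,px):
    px=np.asarray(px,float).reshape(-1,1,2)
    u=cv2.undistortPoints(px,s['intrinsics'],np.array(s['D'],float)).reshape(-1,2)
    d=np.c_[u[:,0],-u[:,1],-np.ones(len(u))]
    return s['pose'][:3,3], d@s['pose'][:3,:3].T
def onz(s,px,z):
    o,d=rays(s,px); return o+d*((z-o[2])/d[:,2])[:,None]
def cloud(s):
    h,w=s['z_map'].shape; v,u=np.mgrid[:h,:w]
    o,d=rays(s,np.c_[u.ravel(),v.ravel()])
    z=s['z_map'].ravel(); P=o+d*z[:,None]; P[z==0]=np.nan
    return P.reshape(h,w,3)
E
python3 - <<'E'
from h import *
for n in('scene','top'):
    s=snap(n); save(s,n+'0.png'); print(n,s['pose'].round(3).tolist(),s['intrinsics'].round(1).tolist(),s['D'])
    np.savez(n+'0.npz',**{k:v for k,v in s.items() if k!='n'})
print(r.tcp_to_grasp,r.get_ee_rot(),r.get_t())
E
```

```text
scene [[-0.504, -0.678, 0.535, 1.103], [0.864, -0.398, 0.31, 0.336], [0.003, 0.618, 0.786, 0.997], [0.0, 0.0, 0.0, 1.0]] [[421.9, 0.0, 283.7], [0.0, 421.9, 210.8], [0.0, 0.0, 1.0]] [-0.00523651  0.          0.          0.          0.        ]
top [[-0.019, 0.994, -0.103, 0.39], [-1.0, -0.02, -0.007, -0.018], [-0.009, 0.103, 0.995, 1.364], [0.0, 0.0, 0.0, 1.0]] [[481.4, 0.0, 272.7], [0.0, 481.4, 207.9], [0.0, 0.0, 1.0]] [0.01152353 0.         0.         0.         0.        ]
0.0187 [ 9.87085315e-01  1.60193783e-01 -1.20723649e-04 -7.19307278e-04] 0.1
```

View pics/scene0.png

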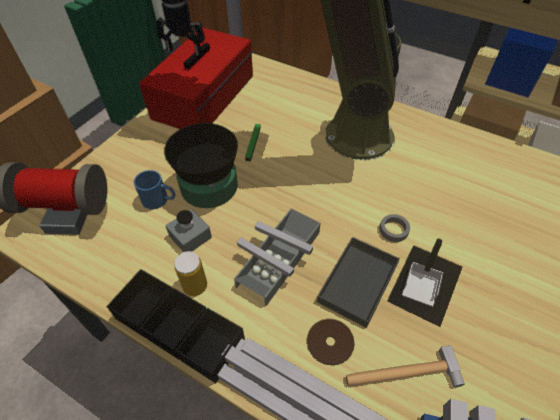

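View pics/top0.png

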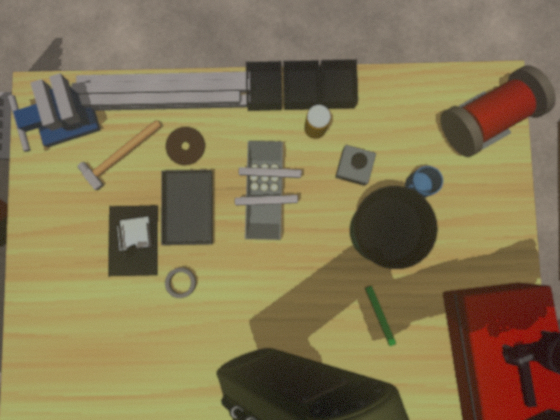

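The scene view shows two grey tubes across the bin (~(270,245)) with balls beneath. From the top view: bin at (265,190), scrap tray at (188,207), mat and scoop at (133,240), start unit at (357,165), bowl at (394,227) and the green look-alike at (380,315).

```bash
cat > p1.py <<'E'
from h import *
S={}
for n in('top','scene'):
    s=dict(np.load(n+'0.npz')); s['P']=cloud(s); S[n]=s
def rect(pts): # world xy
    c,sz,a=cv2.minAreaRect(pts.astype(np.float32)); return np.round(c,4),np.round(sz,4),round(a,2)
def comps(s,m,minn=30):
    k,l,st,ce=cv2.connectedComponentsWithStats(m.astype(np.uint8))
    for i in range(1,k):
        if st[i,4]>=minn: yield l==i,st[i],ce[i]
t=S['top'];P=t['P'];z=P[...,2]
v,u=np.mgrid[:420,:560]
if __name__=='__main__':
    print('table z',np.nanmedian(z[300:310,60:200]), 'noise',np.nanstd(z[300:310,60:200]),'missing',np.isnan(z).mean())
    box=(u>235)&(u<305)&(v>135)&(v<245)
    for m,st,ce in comps(t,box&(z>.062)&(z<.08)): print('tube',rect(P[m][:,:2]),np.median(z[m]),ce)
    m=box&(z>.04)&(z<.06); print('binrim',rect(P[m][:,:2]))
    m=(u>330)&(u<450)&(v>175)&(v<280)&(z>.16)&(z<.18)
    c,R=cv2.minEnclosingCircle(P[m][:,:2].astype(np.float32)); print('bowl',c,R)
    m=(u>340)&(u<375)&(v>140)&(v<185)
    mm=m&(z>.09); print('plunger',cv2.minEnclosingCircle(P[mm][:,:2].astype(np.float32)),np.median(z[mm]))
    mm=m&(z>.045)&(z<.065); print('box',rect(P[mm][:,:2]))
    m=(u>155)&(u<220)&(v>165)&(v<250)&(z>.025)&(z<.045); print('scrap rim',rect(P[m][:,:2]))
    g=t['img'].max(2)
    m=(u>100)&(u<162)&(v>198)&(v<285)
    print('mat',rect(onz(t,np.c_[u,v].reshape(-1,2) if 0 else np.c_[u[m&(g<60)],v[m&(g<60)]],.003)[:,:2]))
    for q in [(.045,.2),(.025,.045),(.004,.02)]:
        mm=m&(z>q[0])&(z<q[1]); print('scoop z',q,mm.sum(),rect(P[mm][:,:2]))
    for n in S:
        s=S[n]; i=s['img']; 
        b=((u>100)&(u<162)&(v>198)&(v<285)) if n=='top' else ((u>385)&(u<465)&(v>235)&(v<325))
        print(n,'crop')
        y0,y1,x0,x1=np.where(b)[0].min(),np.where(b)[0].max(),np.where(b)[1].min(),np.where(b)[1].max()
        S[n]['crop']=cv2.resize(i[y0:y1+1,x0:x1+1],None,fx=6,fy=6,interpolation=cv2.INTER_CUBIC); print(x0,y0)
    a,b=S['top']['crop'],S['scene']['crop']; h=max(a.shape[0],b.shape[0])
    out=np.zeros((h,a.shape[1]+b.shape[1],3),np.uint8); out[:a.shape[0],:a.shape[1]]=a; out[:b.shape[0],a.shape[1]:]=b
    out=out; print(out.shape); out=cv2.resize(out,None,fx=min(1,800/out.shape[1]),fy=min(1,800/out.shape[1])); cv2.imwrite('pics/scoop0.png',out[:,:,::-1])
E
python3 p1.py
```

```text
table z 0.0005297685281369091 noise 0.002830583559963065 missing 0.004119897959183673
tube (array([ 6.244e-01, -5.000e-04]), array([0.1697, 0.0209]), 86.31) 0.07049336071497447 [268.98117155 171.59623431]
tube (array([0.548 , 0.0078]), array([0.0204, 0.166 ]), 1.05) 0.07052017683965173 [266.21019108 199.43949045]
binrim (array([ 0.5792, -0.0063]), array([0.1438, 0.276 ]), 87.45)
bowl (0.4622877538204193, -0.3107941448688507) 0.10458391159772873
plunger ((0.6458166241645813, -0.2405785471200943), 0.02236478216946125) 0.10146638955096088
box (array([ 0.645 , -0.2405]), array([0.0906, 0.0909]), 72.51)
scrap rim (array([0.5381, 0.2333]), array([0.2108, 0.14  ]), 0.12)
mat (array([0.4488, 0.3893]), array([0.1292, 0.1862]), 89.2)
scoop z (0.045, 0.2) 154 (array([0.4226, 0.3802]), array([0.0523, 0.0496]), 61.49)
scoop z (0.025, 0.045) 148 (array([0.4871, 0.3597]), array([0.135 , 0.1258]), 4.02)
scoop z (0.004, 0.02) 1944 (array([0.4451, 0.3939]), array([0.2436, 0.1691]), 1.06)
top crop
101 199
scene crop
386 236
(534, 840, 3)
```

View pics/scoop0.png

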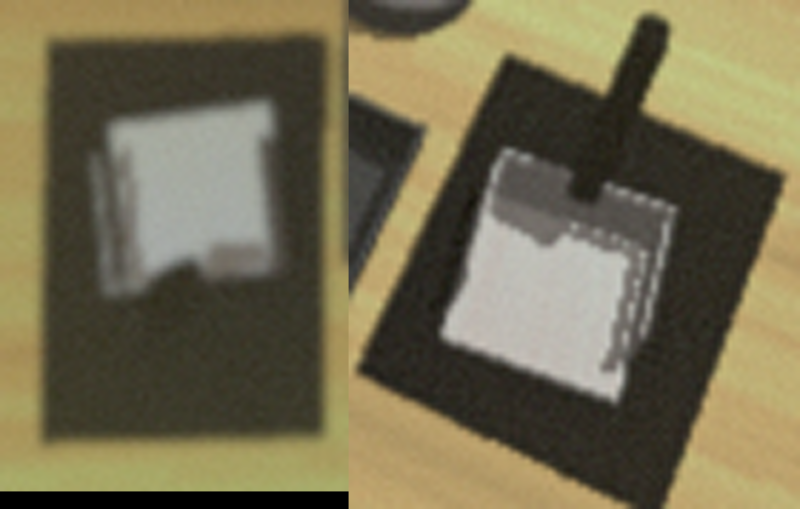

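```bash
cat >> h.py <<'E'
from scipy.spatial.transform import Rotation as Ro
def down(psi,pitch=0.):
    """tool frame: at pitch 0 points down with its x along heading psi; pitch>0 lifts the heading side (mouth up)"""
    R=Ro.from_euler('z',psi)*Ro.from_euler('y',-pitch)*Ro.from_euler('x',np.pi)
    return R.as_quat()
def best(p,psi):
    """of the two equivalent grasps take the nearer"""
    j=r.get_joint_pos(); c=[]
    for k in(0,np.pi):
        q=down(psi+k); a=r.inverse_kinematics(p,q)
        if a is not None: c.append((np.abs(np.array(a)-j).max(),q))
    return min(c,key=lambda t:t[0])[1]
E
cat > tube.py <<'E'
from h import *
import sys
def tube(c,ang,ty):   # ang: direction of the long axis
    psi=ang+0.        # tool x along the tube, closing across it
    r.ungrasp(); p=[c[0],c[1],.16]; q=best(p,psi); r.move_pose(p,q)
    r.move_l([c[0],c[1],.043],velocity=.12); r.close(60); print('w',r.get_gripper_width(),r.get_finger_force())
    r.move_l([c[0],c[1],.17],velocity=.2)
    p=[.538,.2333+ty,.14]; q=best(p,0.); r.move_pose(p,q)
    r.move_l([p[0],p[1],.033],velocity=.12); r.ungrasp(); r.move_l([p[0],p[1],.15],velocity=.25)
    print(r.get_t())
tube((.6244,-.0005),np.radians(86.31),-.024)
tube((.548,.0078),np.radians(91.05),.024)
for n in('scene','top'):
    s=snap(n); save(s,n+'1.png'); np.savez(n+'1.npz',**{k:v for k,v in s.items() if k!='n'})
E
python3 tube.py
```

```text
w 0.22105623439095176 58.9013546705246
8.8667
w 0.2253006806064993 58.8015478849411
16.0667
```

View pics/scene1.png

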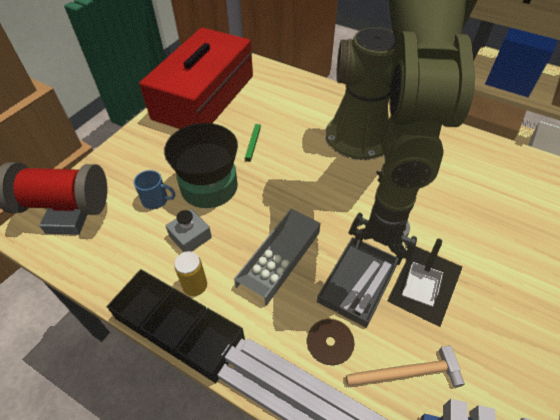

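Both tubes now lie in the tray (~(365,288)). About nine balls sit in the far half of the bin (~(268,265)), and the scoop is still on its mat.

```bash
cat > p2.py <<'E'
from p1 import *
f=5.714
a=onz(S['top'],[(101+107/f,199+122/f),(101+272/f,199+100/f)],.005)
b=onz(S['scene'],[(386+(620-348.6)/f,236+402/f),(386+(442-348.6)/f,236+340/f)],.005)
for c in(a,b):
    d=c[0]-c[1]; n=np.array([d[1],-d[0]])/np.hypot(*d[:2]); m=c.mean(0)[:2]
    print(c.round(4).tolist(),np.linalg.norm(d),'yaw',np.degrees(np.arctan2(n[1],n[0])),'origin',m-n*.042)
# handle
s=S['scene'];P=s['P']; m=(u>405)&(u<445)&(v>230)&(v<290)&(P[...,2]>.05)&(P[...,2]<.16)&(P[...,1]>.3)
Q=P[m]; Q=Q[np.isfinite(Q).all(1)]; c=Q.mean(0); _,_,V=np.linalg.svd(Q-c); print('handle',len(Q),c,V[0])
for z in (.07,.0958,.12): q=c+V[0]*(z-c[2])/V[0][2]; print(q)
r.move_pose([.42,.1,.40],best([.42,.1,.40],0.))
for n in('scene','top'):
    s=snap(n); save(s,n+'2.png'); np.savez(n+'2.npz',**{k:v for k,v in s.items() if k!='n'})
t=dict(np.load('top2.npz'));P=cloud(t);z=P[...,2]
m=(u>235)&(u<305)&(v>125)&(v<250)&(z>.044)&(z<.056); Q=P[m]
print('bin rim',rect(Q[:,:2]),m.sum())
c,sz,_=cv2.minAreaRect(Q[:,:2].astype(np.float32))
o=[cv2.resize(i,None,fx=5,fy=5,interpolation=cv2.INTER_CUBIC) for i in(t['img'][130:250,225:305],)]
cv2.imwrite('pics/bin2.png',o[0][:,:,::-1])
print(r.get_t())
E
python3 p2.py
```

```text
[[0.5043, 0.4262, 0.005], [0.5136, 0.3444, 0.005]] 0.08237387913664557 yaw 6.474594848956282 origin [0.46725201 0.3805536 ]
[[0.5015, 0.4294, 0.005], [0.5128, 0.3501, 0.005]] 0.08007927366856825 yaw 8.049180433874795 origin [0.46556291 0.3838263 ]
handle 203 [0.41505593 0.37478265 0.09731824] [ 0.31788443  0.03844175 -0.94734984]
[0.4242226  0.37589117 0.07      ]
[0.41556538 0.37484425 0.0958    ]
[0.40744504 0.37386226 0.12      ]
bin rim (array([0.5801, 0.0166]), array([0.0984, 0.2759]), 87.46) 489
17.475
```

View pics/bin2.png

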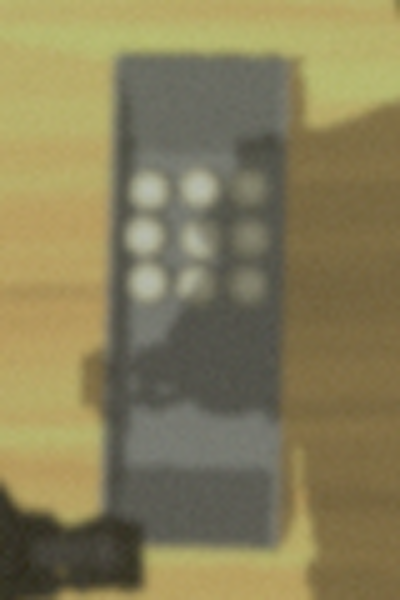

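View pics/top2.png

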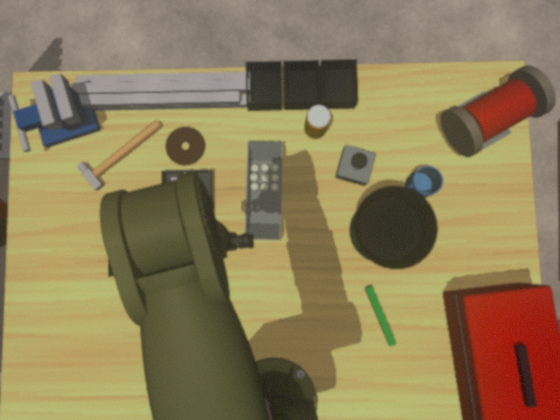

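Nine balls sit in a 3x3 grid, at crop (148–250, 188–283), and the bin's corners are clear. Next I grasp the scoop and check that the scooping and pouring poses are reachable.

```bash
cat >> h.py <<'E'
G=np.array([-.0578,0,.0928])
K=[0.]        # 0 or pi: which way the tool is turned on the handle
def scoop(o,yaw,pitch=0.,ref=(0,0,0)):
    """tool pose that puts point ref of the scoop frame at o"""
    R=Ro.from_euler('z',yaw)*Ro.from_euler('y',-pitch)
    T=R*Ro.from_euler('x',np.pi)*Ro.from_euler('z',K[0])
    p=np.asarray(o)+R.apply(G-np.asarray(ref))+T.apply([0,0,r.tcp_to_grasp])
    return p,T.as_quat()
BIN=np.array([.5801,.0166]); BY=np.radians(-2.54)
def bn(x,z,y=0.): c,s=np.cos(BY),np.sin(BY); return np.array([BIN[0]+c*x-s*y,BIN[1]+s*x+c*y,z])
LIP=np.array([.042,0,0])
BOWL=np.array([.4623,-.3108])
E
cat > p3.py <<'E'
from h import *
t=dict(np.load('top2.npz'))
c=onz(t,np.array([(118,55),(288,58),(280,547),(105,545)])/5+(225,130),.05)[:,:2]; print('bin corners mean',c.mean(0),'yaw',[np.degrees(np.arctan2(*(a-b)[::-1])) for a,b in((c[0],c[3]),(c[1],c[2]))])
s=dict(np.load('scene2.npz'))
d=np.radians
for k in(0,np.pi):
    K[0]=k
    L=[('mat',scoop([.4664,.382,.003],d(7.2))),('in',scoop(bn(-.014,.01),BY,d(-12),LIP)),('end',scoop(bn(.09,.006),BY,0,LIP)),('tilt',scoop(bn(.10,.03),BY,d(35),LIP)),('lift',scoop(bn(.05,.2),BY,d(30),LIP))]
    for yaw in(-100,-60,-34,0,40):
      for p in(25,-45,-60): L.append((f'pour{yaw},{p}',scoop([*(BOWL+.02*np.array([np.cos(d(yaw)),np.sin(d(yaw))])),.17],d(yaw),d(p),LIP)))
    print(k)
    for n,(p,q) in L:
        j=r.inverse_kinematics(p,q); print(n,None if j is None else np.round(j,2))
E
python3 p3.py
```

```text
bin corners mean [0.57703804 0.01293683] yaw [np.float64(-2.312829982399352), np.float64(-2.155656011700422)]
0
mat [ 0.74  0.34 -0.38  0.85  0.   -2.53]
in [ 0.03  0.37 -0.3   1.11  0.02 -3.07]
end [ 0.03  0.36 -0.34  0.87  0.   -3.07]
tilt None
lift [ 0.08 -0.27 -0.83  0.49 -0.06 -3.03]
pour-100,25 [-0.14  0.19 -0.37  1.03 -0.44 -1.54]
pour-100,-45 [-0.91  0.66  0.35  1.86  0.55 -2.48]
pour-100,-60 [-1.    0.9   0.58  2.16  0.63 -2.71]
pour-60,25 [-0.29 -0.19 -0.76  0.67 -0.29 -2.43]
pour-60,-45 None
pour-60,-60 None
pour-34,25 [-0.59 -0.3  -0.85  0.58 -0.   -3.14]
pour-34,-45 None
pour-34,-60 None
pour0,25 [-0.95 -0.12 -0.7   0.73  0.35  2.24]
pour0,-45 None
pour0,-60 None
pour40,25 [-1.03  0.26 -0.28  1.11  0.43  1.39]
pour40,-45 [-0.24  0.59  0.25  1.76 -0.61  2.37]
pour40,-60 [-0.15  0.81  0.43  2.04 -0.7   2.63]
3.141592653589793
mat [ 0.74  0.34 -0.38  0.85  0.    0.62]
in [ 0.03  0.37 -0.3   1.11  0.02  0.07]
end [ 0.03  0.36 -0.34  0.87  0.    0.07]
tilt None
lift [ 0.08 -0.27 -0.83  0.49 -0.06  0.11]
pour-100,25 [-0.14  0.19 -0.37  1.03 -0.44  1.61]
pour-100,-45 [-0.91  0.66  0.35  1.86  0.55  0.66]
pour-100,-60 [-1.    0.9   0.58  2.16  0.63  0.44]
pour-60,25 [-0.29 -0.19 -0.76  0.67 -0.29  0.71]
pour-60,-45 None
pour-60,-60 None
pour-34,25 [-0.59 -0.3  -0.85  0.58 -0.    0.  ]
pour-34,-45 None
pour-34,-60 None
pour0,25 [-0.95 -0.12 -0.7   0.73  0.35 -0.91]
pour0,-45 None
pour0,-60 None
pour40,25 [-1.03  0.26 -0.28  1.11  0.43 -1.75]
pour40,-45 [-0.24  0.59  0.25  1.76 -0.61 -0.77]
pour40,-60 [-0.15  0.81  0.43  2.04 -0.7  -0.51]
```

```bash
cat > p4.py <<'E'
from p1 import *
from h import *
s=dict(np.load('scene2.npz'));P=cloud(s);z=P[...,2]
m=(P[...,0]>.4)&(P[...,0]<.75)&(P[...,1]>-.08)&(P[...,1]<.1)&(z>.044)&(z<.056); print('scene rim',rect(P[m][:,:2]),m.sum())
o=cv2.resize(s['img'][200:310,225:330],None,fx=5,fy=5,interpolation=cv2.INTER_CUBIC); cv2.imwrite('pics/bin2s.png',o[:,:,::-1])
K[0]=np.pi; d=np.radians
def ok(a): return r.inverse_kinematics(*a) is not None
for x,zz in((.09,.006),(.09,.012),(.095,.02),(.1,.03),(.08,.05),(.06,.08),(.03,.1)):
    print('tilt max',x,zz,max([p for p in range(0,50,2) if ok(scoop(bn(x,zz),BY,d(p),LIP))],default=None))
for zl in(.16,.19):
  for yaw in list(range(-160,-80,10))+list(range(40,100,10)):
    a=[p for p in range(-80,36,5) if ok(scoop([*(BOWL+.02*np.array([np.cos(d(yaw)),np.sin(d(yaw))])),zl],d(yaw),d(p),LIP))]
    print(zl,yaw,min(a,default=None),max(a,default=None),len(a))
E
python3 p4.py
```

```text
scene rim (array([0.5771, 0.016 ]), array([0.1011, 0.2759]), 87.54) 605
tilt max 0.09 0.006 28
tilt max 0.09 0.012 30
tilt max 0.095 0.02 30
tilt max 0.1 0.03 30
tilt max 0.08 0.05 30
tilt max 0.06 0.08 30
tilt max 0.03 0.1 28
0.16 -160 -80 35 24
0.16 -150 -80 35 24
0.16 -140 -80 35 24
0.16 -130 -80 35 24
0.16 -120 -75 35 23
0.16 -110 -65 35 21
0.16 -100 -60 35 20
0.16 -90 -50 35 18
0.16 40 -65 35 21
0.16 50 -70 35 22
0.16 60 -80 35 24
0.16 70 -80 35 24
0.16 80 -80 35 24
0.16 90 -80 35 24
0.19 -160 -80 35 24
0.19 -150 -80 35 24
0.19 -140 -80 35 24
0.19 -130 -80 35 24
0.19 -120 -70 35 22
0.19 -110 -65 35 21
0.19 -100 -55 35 19
0.19 -90 -50 35 18
0.19 40 -60 35 20
0.19 50 -70 35 22
0.19 60 -80 35 24
0.19 70 -80 35 24
0.19 80 -80 35 24
0.19 90 -80 35 24
```

View pics/bin2s.png

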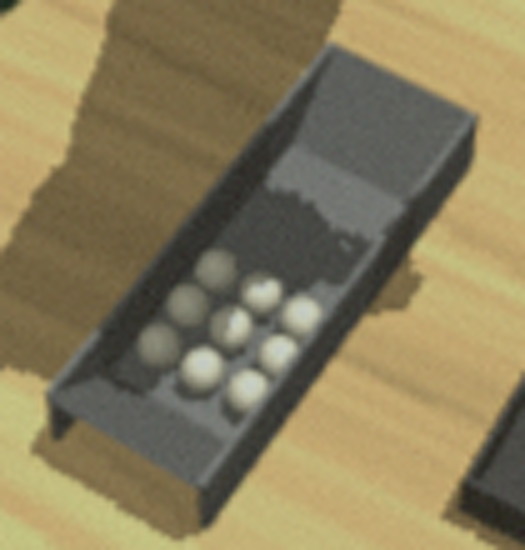

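```bash
sed -i 's/^BIN=.*/BIN=np.array([.578,.0152]); BY=np.radians(-2.45)/; s/^K=\[0.\]/K=[np.pi]/' h.py
cat > g.py <<'E'
from p1 import *
from h import *
d=np.radians
p=[.5,-.12,.3]; r.move_pose(p,best(p,0.))
s=snap('scene'); b=(slice(236,325),slice(386,465)); i0=dict(np.load('scene0.npz'))['img'][b]
print('changed',(np.abs(s['img'][b].astype(int)-i0).max(2)>40).mean(), (np.abs(s['img'][b].astype(int)-dict(np.load('scene1.npz'))['img'][b]).max(2)>40).mean())
P=cloud(s); m=(u>405)&(u<445)&(v>230)&(v<290)&(P[...,2]>.05)&(P[...,2]<.16)&(P[...,1]>.3)
Q=P[m]; print('handle',np.nanmean(Q,0))
E
python3 g.py
```

```text
changed 0.005404636609301664 0.0669890484995022
handle [0.4149419  0.37478102 0.09748436]
```

```bash
cat > g2.py <<'E'
from h import *
d=np.radians
o=np.array([.4664,.382,.003]); y=d(7.2)
p,q=scoop(o+[0,0,.07],y); r.ungrasp(); r.move_pose(p,q)
p,q=scoop(o,y); r.move_l(p,velocity=.1); r.close(100); print(r.get_gripper_width(),r.get_finger_force(),r.get_eef_pos())
p,q=scoop(o+[0,0,.15],y); r.move_l(p,velocity=.15)
p,q=scoop([.5,.2,.18],BY); r.move_pose(p,q)
s=snap('scene'); save(s,'held.png'); print(r.get_force(),r.get_t()); np.savez('held.npz',**{k:v for k,v in s.items() if k!='n'})
E
python3 g2.py
```

```text
0.14726024724497078 97.85113334655762 [0.40910322 0.37491584 0.07740184]
[ 0.44878703  0.1831606  -1.64964101] 24.0917
```

View pics/held.png

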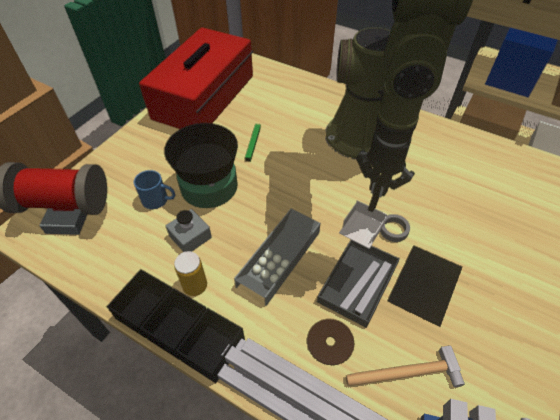

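The scoop is held level at (365,225) in the image. Next I enter the bin, touch its floor and push forward.

```bash
cat > s1.py <<'E'
from h import *
d=np.radians
XS=-.016
p,q=scoop(bn(XS,.12),BY,d(-12),LIP); r.move_pose(p,q)
p,q=scoop(bn(XS,.02),BY,d(-12),LIP); r.move_l(p,q,velocity=.1); print('f',r.get_force())
p0,q=scoop(bn(XS,-.004),BY,d(-12),LIP); hit=r.move_l(p0,q,velocity=.02,guard=3)
zl=-.004+r.get_eef_pos()[2]-p0[2]; print('hit',hit,'lip z',zl,r.get_force())
zf=zl+.0008
p,q=scoop(bn(XS,zf),BY,d(-12),LIP); r.move_l(p,q,velocity=.03)
p,q=scoop(bn(XS+.012,zf),BY,d(0),LIP); r.move_l(p,q,velocity=.05); print('f level',r.get_force())
open('zf','w').write(str(zf)); print(r.get_eef_pos()-p,r.get_t())
s=snap('scene'); save(s,'s1.png')
E
python3 s1.py
```

```text
f [ 0.19731892 -0.72042535 -1.92945019]
hit True lip z 0.004665956484634595 [-0.63423861 -0.05229692  5.54738282]
f level [ 0.35597556 -0.54513755 -1.47221943]
[-6.18461523e-04 -1.42501508e-06  9.82558320e-05] 27.6083
```

View pics/s1.png

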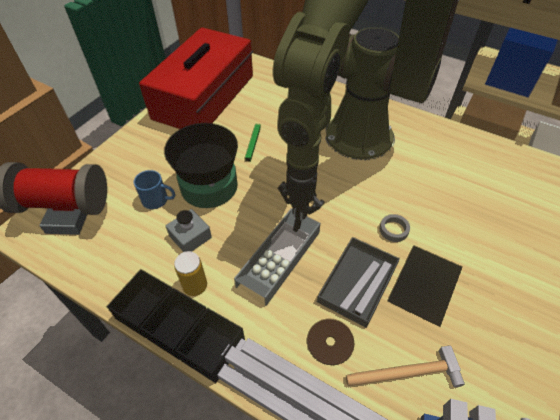

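The scoop is in the bin behind the balls (~(290,240)) with no side contact. Next: push, tilt and lift.

```bash
cat > s2.py <<'E'
from h import *
d=np.radians
zf=float(open('zf').read())
p,q=scoop(bn(.088,zf),BY,0,LIP); hit=r.move_l(p,q,velocity=.06,guard=12)
e=r.get_eef_pos()-p; xl=.088+e[0]; print('push',hit,'lip x',xl,r.get_force(),r.get_t())
s=snap('scene'); save(s,'s2a.png')
for th,dx,dz in((8,.001,.002),(16,.003,.005),(24,.006,.01),(28,.010,.016)):
    p,q=scoop(bn(xl+dx,zf+dz),BY,d(th),LIP); h=r.move_l(p,q,velocity=.04,guard=25); print(th,h,r.get_force().round(1))
p,q=scoop(bn(xl-.01,.09),BY,d(28),LIP); r.move_l(p,q,velocity=.08)
p,q=scoop(bn(xl-.03,.13),BY,d(28),LIP); r.move_l(p,q,velocity=.1)
r.sleep(.3)
s=snap('scene'); save(s,'s2b.png'); print(r.get_force(),r.get_t())
a,b=[cv2.imread('pics/'+f)[150:320,200:400] for f in('s2a.png','s2b.png')]
cv2.imwrite('pics/s2.png',cv2.resize(np.hstack([a,b]),None,fx=2,fy=2,interpolation=cv2.INTER_CUBIC))
E
python3 s2.py
```

```text
push False lip x 0.08814601463725472 [-0.45888464 -0.12820103 -2.77550425] 29.3417
8 True [0.1 0.8 2.7]
16 True [-1.   0.1  3.2]
24 True [-0.5  0.3  4.4]
28 True [-0.9 -0.3  4.4]
[-0.82876459 -0.66720213 -2.63641738] 31.9667
```

View pics/s2.png

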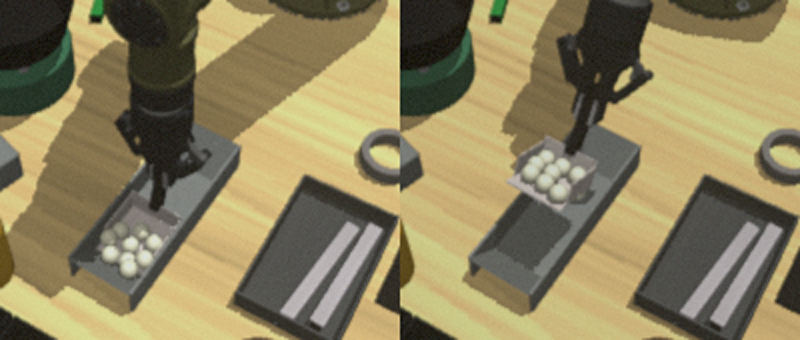

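Left (after the push): balls in the pan. Right: all nine balls lie in the lifted scoop (~(550,172) in the crop) and the bin is empty. Next I carry them to the bowl and pour.

```bash
cat > s3.py <<'E'
from h import *
d=np.radians
Y=-125; u=np.array([np.cos(d(Y)),np.sin(d(Y))])
tgt=np.r_[BOWL+.03*u,.25]; st=bn(.05,.24)
W=[scoop(st,BY,d(27),LIP)]
for f in(.25,.5,.75,1): W.append(scoop(st+(tgt-st)*f,BY+(d(Y)-BY)*f,d(27),LIP))
for p,q in W: r.move_l(p,q,velocity=.16)
for z,th in((.20,20),(.175,0),(.165,-15),(.16,-30),(.16,-45),(.16,-58)):
    p,q=scoop(np.r_[BOWL+.03*u,z],d(Y),d(th),LIP); r.move_l(p,q,velocity=.06)
r.sleep(.5); print(r.get_force(),r.get_t())
s=snap('scene'); save(s,'s3.png')
for z,th in((.22,-30),(.25,0)):
    p,q=scoop(np.r_[BOWL+.0*u,z],d(Y),d(th),LIP); r.move_l(p,q,velocity=.12)
tgt=np.r_[BOWL,.25]; st=bn(.0,.25)
for f in(.5,0): p,q=scoop(st+(tgt-st)*f,BY+(d(Y)-BY)*f,0,LIP); r.move_l(p,q,velocity=.25)
p,q=scoop([.45,.2,.2],BY,0,LIP); r.move_pose(p,q)
r.sleep(.3);print(r.get_force(),r.get_t())
for n in('scene','top'):
    s=snap(n); save(s,n+'4.png'); np.savez(n+'4.npz',**{k:v for k,v in s.items() if k!='n'})
a=cv2.imread('pics/s3.png')[60:270,100:380];b=cv2.imread('pics/scene4.png')[60:270,100:380]
cv2.imwrite('pics/s34.png',cv2.resize(np.vstack([a,b]),None,fx=1.4,fy=1.4))
E
python3 s3.py
```

```text
[ 0.04745667 -0.90953101 -1.15250039] 40.0333
[-0.48634907 -0.65862196 -1.55465751] 45.4083
```

View pics/s34.png

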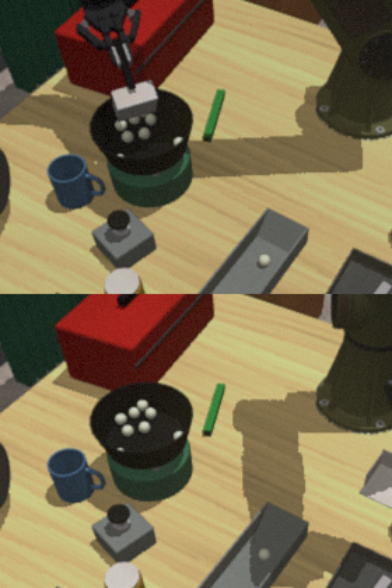

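View pics/top4.png

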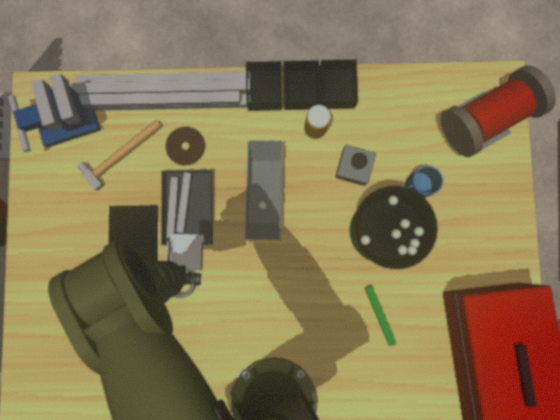

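Eight balls are in the bowl, and one remains in the bin at top px (263,205), in the near half. I'll measure these positions.

```bash
cat > p5.py <<'E'
from p1 import comps
from h import *
import sys
def balls(n,f=None):
    s=dict(np.load(f)) if f else snap(n)
    P=cloud(s); hsv=cv2.cvtColor(s['img'],cv2.COLOR_RGB2HSV); out=[]
    v,u=np.mgrid[:420,:560]; reg=np.hypot(P[...,0]-BOWL[0],P[...,1]-BOWL[1])<.105
    for m,st,ce in comps(s,reg&(s['img'].min(2)>110),6):
        out.append((ce.round(1),st[4],np.median(P[m],0).round(3),round(float(np.hypot(*(np.median(P[m],0)[:2]-BOWL))),3)))
    return s,P,out
if __name__=='__main__':
    for n in('top','scene'):
        s,P,o=balls(n,n+'4.npz'); print(n); [print(*x) for x in o]
        if n=='top':
            c=s['img'][185:235,250:280].min(2).astype(int); i=np.unravel_index(c[5:].argmax(),c[5:].shape); print('bin ball px',250+i[1],190+i[0],c[5:].max())
            w=c-np.median(c); m=(c>np.median(c)+25); ys,xs=np.where(m); px=(250+xs.mean(),185+ys.mean()); print(px,m.sum(),onz(s,[px],.02)); 
E
python3 p5.py; python3 -c "
import cv2; a=cv2.imread('pics/top4.png'); cv2.imwrite('pics/b4.png',cv2.resize(cv2.hconcat([a[130:280,240:300],a[130:280,340:450]]),None,fx=4,fy=4,interpolation=cv2.INTER_CUBIC))"
```

```text
top
[393. 200.] 45 [ 0.532 -0.319  0.128] 0.07
[404.8 223.4] 48 [ 0.472 -0.347  0.129] 0.037
[418.8 231. ] 47 [ 0.451 -0.382  0.128] 0.072
[396.1 233.6] 45 [ 0.445 -0.323  0.128] 0.022
[365.3 239.7] 47 [ 0.431 -0.244  0.128] 0.074
[409.3 247.7] 144 [ 0.408 -0.357  0.13 ] 0.071
bin ball px 277 190 113
(np.float64(272.70890410958907), np.float64(194.86986301369862)) 292 [[ 0.56626606 -0.00904446  0.02      ]]
scene
[201.1 138.2] 34 [ 0.405 -0.356  0.138] 0.073
[195.2 143.4] 33 [ 0.423 -0.367  0.126] 0.069
[206.9 143.7] 35 [ 0.406 -0.335  0.126] 0.061
[185.7 147.7] 37 [ 0.451 -0.378  0.127] 0.068
[202.6 153.7] 37 [ 0.447 -0.322  0.126] 0.019
[190.7 156.4] 39 [ 0.473 -0.344  0.126] 0.035
[226.5 159.9] 23 [ 0.433 -0.245  0.128] 0.072
[229.8 198.8] 192 [ 0.472 -0.222 -0.   ] 0.089
```

View pics/b4.png

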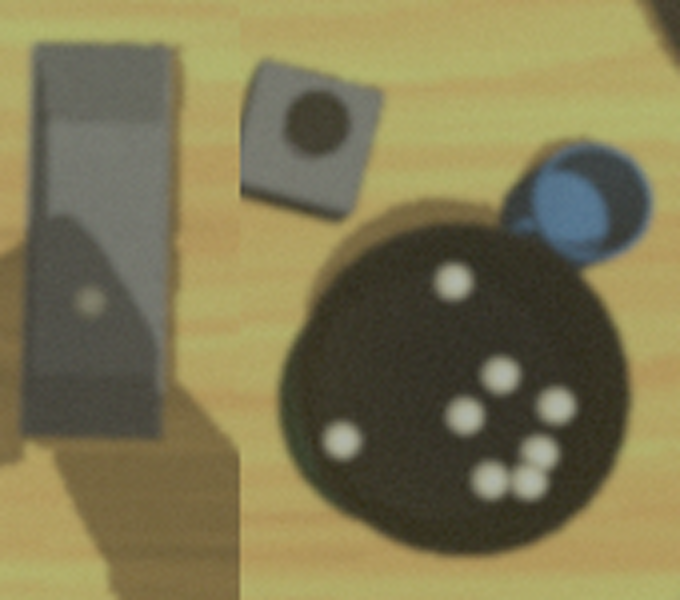

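```bash
cat > p6.py <<'E'
from h import *
d=np.radians
s=dict(np.load('top4.npz')); w=onz(s,[(262.1,204.8)],.017)[0]; D=w[:2]-BIN
print('ball bin frame',D@[np.cos(BY),np.sin(BY)],D@[-np.sin(BY),np.cos(BY)])
for x in(-.058,-.062):
  for z in(.12,.005): print(x,z,[p for p in range(-60,1,5) if r.inverse_kinematics(*scoop(bn(x,z),BY,d(p),LIP)) is not None])
E
python3 p6.py
```

```text
ball bin frame -0.03913346725285386 0.004521235807393694
-0.058 0.12 [-45, -40, -35, -30, -25, -20, -15, -10, -5, 0]
-0.058 0.005 [-55, -50, -45, -40, -35, -30, -25, -20, -15, -10, -5, 0]
-0.062 0.12 [-50, -45, -40, -35, -30, -25, -20, -15, -10, -5, 0]
-0.062 0.005 [-55, -50, -45, -40, -35, -30, -25, -20, -15, -10, -5, 0]
```

```bash
cat > s4.py <<'E'
from h import *
d=np.radians
X=-.061
p,q=scoop(bn(X,.13),BY,d(-20),LIP); r.move_pose(p,q)
p,q=scoop(bn(X,.10),BY,d(-42),LIP); r.move_l(p,q,velocity=.1)
p,q=scoop(bn(X,.02),BY,d(-42),LIP); r.move_l(p,q,velocity=.1)
p0,q=scoop(bn(X,-.004),BY,d(-42),LIP); hit=r.move_l(p0,q,velocity=.02,guard=3)
zl=-.004+r.get_eef_pos()[2]-p0[2]; print('hit',hit,zl)
zf=zl+.0010
for x,th in((X,-42),(-.02,-42),(.0,-25),(.02,-10),(.03,0)):
    p,q=scoop(bn(x,zf),BY,d(th),LIP); print(x,r.move_l(p,q,velocity=.05,guard=12),r.get_force().round(1))
open('zf','w').write(str(zf)); print(r.get_t())
s=snap('scene'); save(s,'s5.png')
s=snap('top'); save(s,'s5t.png')
a=cv2.imread('pics/s5.png')[190:310,220:330]; b=cv2.imread('pics/s5t.png')[130:250,220:330]
cv2.imwrite('pics/s5c.png',cv2.resize(np.hstack([a,b]),None,fx=3,fy=3,interpolation=cv2.INTER_CUBIC))
E
python3 s4.py
```

```text
hit True 0.004313365655553902
-0.061 False [ 0.1  0.1 -2.4]
-0.02 False [ 0.1 -0.1 -1.9]
0.0 True [-0.1  0.1 -0.7]
0.02 True [ 0.1  0.5 -1.4]
0.03 True [ 0.5 -0.3  4.5]
50.575
```

View pics/s5c.png

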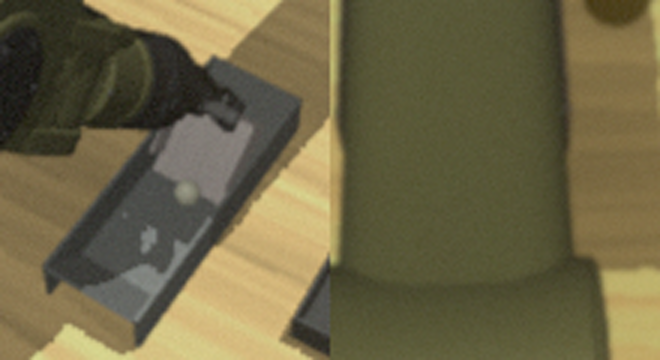

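The ball is ahead of the lip at crop (187,192). Coarse rotation chords dipped the lip into the floor, so I continue in fine steps.

```bash
cat > s5.py <<'E'
from h import *
d=np.radians
zf=float(open('zf').read())
T=Ro.from_quat(r.get_ee_rot())*(Ro.from_euler('x',np.pi)*Ro.from_euler('z',K[0])).inv()
e=T.as_euler('ZYX',degrees=True); th0=-e[1]
g=r.get_eef_pos()-T.apply([0,0,-r.tcp_to_grasp]); lip=g+T.apply(LIP-G)
x0=(lip[:2]-BIN)@[np.cos(BY),np.sin(BY)]; print('now pitch',th0,'yaw',e[0],'lip',x0,lip[2])
z0=max(zf,lip[2])+.0015
n=int(abs(th0)/5)+1
for f in np.linspace(0,1,n+1):
    p,q=scoop(bn(x0+(.03-x0)*f,z0+.001*(1-f)-.0015*f),BY,d(th0*(1-f)),LIP); h=r.move_l(p,q,velocity=.04,guard=15)
    if h: print('guard',f,r.get_force().round(1))
print(r.get_force().round(1),r.get_eef_pos()-p,r.get_t())
s=snap('scene'); save(s,'s6.png')
cv2.imwrite('pics/s6c.png',cv2.resize(s['img'][190:310,220:330,::-1],None,fx=3,fy=3,interpolation=cv2.INTER_CUBIC))
E
python3 s5.py
```

```text
now pitch -39.2529914498358 yaw -2.4858057568026313 lip -0.020848115511953248 0.004319724540580883
[ 1.   0.5 -1.3] [ 2.84048729e-04 -5.86179574e-06  4.13294699e-04] 53.475
```

View pics/s6c.png

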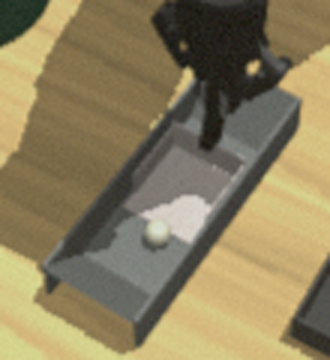

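The scoop is level with the ball just ahead of the lip (crop (157,232)). Next: push, tilt, lift, then check the bin and the pan by depth. I've used up the picture allowance, so from here I go by numbers only.

```bash
cat > s6.py <<'E'
from h import *
d=np.radians
zf=float(open('zf').read())+.0005
p,q=scoop(bn(.090,zf),BY,0,LIP); h=r.move_l(p,q,velocity=.06,guard=15); xl=.09+(r.get_eef_pos()-p)[0]; print('push',h,xl,r.get_force().round(1))
for f in np.linspace(0,1,9):
    p,q=scoop(bn(xl+.010*f,zf+.001+.018*f),BY,d(28*f),LIP); h=r.move_l(p,q,velocity=.04,guard=25)
    if h: print('guard',f,r.get_force().round(1))
for x,z in((xl-.01,.09),(xl-.03,.13),(.05,.24)):
    p,q=scoop(bn(x,z),BY,d(28),LIP); r.move_l(p,q,velocity=.1)
p,q=scoop([.52,-.12,.25],d(-60),d(27),LIP); r.move_l(p,q,velocity=.16)
r.sleep(.2); c,sn=np.cos(BY),np.sin(BY)
R=Ro.from_euler('z',d(-60))*Ro.from_euler('y',-d(27)); o=np.array([.52,-.12,.25])-R.apply(LIP)
for n in('scene','top'):
    s=snap(n); P=cloud(s); D=P[...,:2]-BIN; bx=D@[c,sn]; by=D@[-sn,c]; z=P[...,2]
    m=(abs(bx)<.085)&(abs(by)<.038); hi=m&(z>.018)&(z<.04)
    L=R.inv().apply((P-o).reshape(-1,3)).reshape(P.shape); k=(abs(L[...,0])<.038)&(abs(L[...,1])<.034)
    kb=k&(L[...,2]>.014)&(L[...,2]<.03)
    print(n,'bin px',m.sum(),'ball px',hi.sum(), 'pan px',k.sum(),'ball in pan px',kb.sum(),L[kb].mean(0) if kb.any() else '')
print(r.get_force().round(2),r.get_t())
E
python3 s6.py
```

```text
push False 0.08962647920938763 [-0.2 -1.1 -1.9]
guard 0.25 [-0.4 -0.9  2.7]
guard 0.375 [-0.2  0.3  2.5]
guard 0.5 [ 0.5 -0.5  0.2]
guard 0.625 [-1.4  0.1  4. ]
guard 0.75 [-1.7 -0.5  4.3]
guard 0.875 [-2.   0.5  5.3]
guard 1.0 [-1.3 -0.2  5.1]
scene bin px 1337 ball px 0 pan px 3375 ball in pan px 46 [-0.03021032  0.00790224  0.02077832]
top bin px 1416 ball px 0 pan px 6026 ball in pan px 63 [-0.02910128  0.00648068  0.02152179]
[ 0.04 -0.15 -1.98] 60.6
```

The bin is empty and both views put the ball at the back of the pan. Pour it and count the balls in the bowl.

```bash
cat > s7.py <<'E'
from h import *
from p5 import balls
d=np.radians
Y=-125; u=np.array([np.cos(d(Y)),np.sin(d(Y))])
tgt=np.r_[BOWL+.03*u,.25]; st=np.array([.52,-.12,.25])
for f in(.5,1): p,q=scoop(st+(tgt-st)*f,d(-60+(Y+60)*f),d(27),LIP); r.move_l(p,q,velocity=.16)
for z,th in((.20,20),(.175,0),(.165,-15),(.16,-30),(.16,-45),(.16,-58)):
    p,q=scoop(np.r_[BOWL+.03*u,z],d(Y),d(th),LIP); r.move_l(p,q,velocity=.06)
r.sleep(.5)
for z,th in((.22,-30),(.25,0)):
    p,q=scoop(np.r_[BOWL,z],d(Y),d(th),LIP); r.move_l(p,q,velocity=.12)
tgt=np.r_[BOWL,.25]; st=bn(.0,.25)
for f in(.5,0): p,q=scoop(st+(tgt-st)*f,BY+(d(Y)-BY)*f,0,LIP); r.move_l(p,q,velocity=.25)
p,q=scoop([.45,.2,.2],BY,0,LIP); r.move_pose(p,q); r.sleep(.5); print(r.get_t())
for n in('top','scene'):
    s,P,o=balls(n); np.savez(n+'7.npz',**{k:v for k,v in s.items() if k!='n'}); print(n); [print(*x) for x in o]
    D=P[...,:2]-BIN; c,sn=np.cos(BY),np.sin(BY); m=(abs(D@[c,sn])<.085)&(abs(D@[-sn,c])<.038)&(P[...,2]>.018)&(P[...,2]<.04); print('bin',m.sum())
    for nm,zr in(('tray',(.012,.035)),):
        m=(abs(P[...,0]-.538)<.1)&(abs(P[...,1]-.2333)<.064)&(P[...,2]>zr[0])&(P[...,2]<zr[1]); k,l,st_,ce=cv2.connectedComponentsWithStats(m.astype(np.uint8)); print(nm,[(st_[i,4],np.median(P[l==i],0).round(3)) for i in range(1,k) if st_[i,4]>60])
E
python3 s7.py
```

```text
72.175
top
[393. 200.] 45 [ 0.532 -0.319  0.128] 0.071
[405.  223.4] 46 [ 0.472 -0.347  0.128] 0.038
[419.  231.3] 47 [ 0.451 -0.382  0.128] 0.072
[393.2 233.3] 48 [ 0.447 -0.316  0.128] 0.016
[365.2 239.8] 48 [ 0.431 -0.244  0.128] 0.074
[400.2 240.3] 51 [ 0.429 -0.333  0.128] 0.04
[409.5 247.7] 148 [ 0.408 -0.357  0.13 ] 0.071
bin 0
tray [(np.int32(950), array([0.545, 0.26 , 0.024]))]
scene
[201.1 138.3] 35 [ 0.405 -0.355  0.137] 0.073
[195.3 143.4] 34 [ 0.422 -0.366  0.126] 0.068
[204.8 149.3] 105 [ 0.43  -0.329  0.126] 0.037
[185.8 147.6] 37 [ 0.451 -0.38   0.127] 0.07
[190.6 156.3] 37 [ 0.473 -0.344  0.126] 0.035
[226.6 159.8] 22 [ 0.434 -0.243  0.128] 0.074
[229.5 199.2] 180 [ 0.474 -0.222  0.   ] 0.09
bin 0
tray [(np.int32(493), array([0.555, 0.243, 0.024])), (np.int32(515), array([0.547, 0.275, 0.024]))]
```

All nine balls are in the bowl and both tubes are in the tray. Next I set the scoop down on its mat and check it.

```bash
cat > s8.py <<'E'
from h import *
d=np.radians; v,u=np.mgrid[:420,:560]
o=np.array([.460,.384,.003]); y=d(3)
p,q=scoop(o+[0,0,.15],y); r.move_pose(p,q)
p,q=scoop(o+[0,0,.015],y); r.move_l(p,q,velocity=.12)
p,q=scoop(o-[0,0,.006],y); h=r.move_l(p,q,velocity=.02,guard=3); print(h,'z',.003-.006+(r.get_eef_pos()-p)[2])
r.ungrasp(); e=r.get_eef_pos(); r.move_l([e[0],e[1],e[2]+.15],velocity=.15); print(r.get_t())
p=[.5,-.12,.3]; r.move_pose(p,best(p,0.))
s=snap('scene'); P=cloud(s); X=P[...,0];Yw=P[...,1];z=P[...,2]
reg=(abs(X-.449)<.12)&(abs(Yw-.389)<.09)
m=reg&(z>.055)&(z<.16); Q=P[m]; c=Q.mean(0); V=np.linalg.svd(Q-c)[2][0]; print('handle',m.sum(),c,V,'top z',np.percentile(Q[:,2],99))
t=snap('top'); 
for s_,n in((s,'scene'),(t,'top')):
    w=onz(s_,np.c_[u.ravel(),v.ravel()],.005).reshape(420,560,3); b=(abs(w[...,0]-.449)<.1)&(abs(w[...,1]-.389)<.07)&(s_['img'].min(2)>140)
    print(n,'pan floor',b.sum(),cv2.minAreaRect(w[b][:,:2].astype(np.float32)),np.nanmedian(cloud(s_)[b],0), np.nanstd(cloud(s_)[b][:,2]))
E
python3 s8.py
```

```text
True z 0.00754729220811941
76.8
handle 186 [0.40254658 0.38023689 0.09962663] [ 0.31834245  0.01525237 -0.94785307] top z 0.13319387411477185
scene pan floor 670 ((0.44578516483306885, 0.38579946756362915), (0.09553894400596619, 0.0826035663485527), 2.943934679031372) [0.46033634 0.38435759 0.00566821] 0.004910639593749558
top pan floor 554 ((0.45982295274734497, 0.38405194878578186), (0.07117342948913574, 0.07408829033374786), 2.9328901767730713) [0.46336862 0.3851987  0.00619004] 0.005206413153477912
```

The scoop stands as it did at the start: the handle direction is identical and the pan floor is at 5–6 mm. Now the plunger.

```bash
cat > s9.py <<'E'
from h import *
r.close(40)
p=np.array([.6455,-.2405,.16]); q=best(p,0.); r.move_pose(p,q); r.move_l(p-[0,0,.05],velocity=.1)
f0=r.get_force()[2]
h=r.move_l([p[0],p[1],.083],velocity=.02,guard=18); print(h,r.get_eef_pos(),r.get_force()[2]-f0)
r.sleep(.6); print(r.get_eef_pos(),r.get_force()[2]-f0)
E
python3 s9.py
```

```text
True [ 0.64567375 -0.24058695  0.08645027] 8.219198107622779
[ 0.6456356  -0.24061583  0.08659018] 7.602745883161558
```

```bash
cat > s10.py <<'E'
from h import *
e=r.get_eef_pos()
for z in(.0855,.0848,.084,.083):
    h=r.move_l([e[0],e[1],z],velocity=.01); r.sleep(.15); f=r.get_force()[2]; print(z,h,r.get_eef_pos()[2],f)
    if f>14: break
r.sleep(.6); print(r.get_eef_pos()[2],r.get_force())
r.move_l([e[0],e[1],.2],velocity=.1); r.sleep(.5)
s=snap('scene');t=snap('top')
for n,s_ in(('scene',s),('top',t)):
    P=cloud(s_); m=(np.hypot(P[...,0]-.6455,P[...,1]+.2405)<.015)&(P[...,2]<.13)&(P[...,2]>.06); print(n,m.sum(),np.median(P[m],0))
print(r.get_t())
E
python3 s10.py
```

```text
0.0855 False 0.08637294116418018 7.981414485491196
0.0848 False 0.08606281113175478 10.502876796707843
0.084 False 0.0860322788267118 15.765719318152465
0.08600588731787766 [-5.79408151  2.54512591 14.93022116]
scene 134 [ 0.64777498 -0.23723678  0.09925422]
top 34 [ 0.64983623 -0.2330809   0.1016757 ]
86.5917
```

The plunger reached its hard stop at 86.0 mm, was held there and sprang back. One last numeric check, then I hand in.

```bash
cat > s11.py <<'E'
from h import *
from p5 import balls
p=[.5,-.05,.35]; r.move_pose(p,best(p,0.)); r.sleep(.3)
s,P,o=balls('top'); n=sum(max(1,round(x[1]/48)) for x in o); print('bowl',n,[x[3] for x in o])
S=snap('scene'); P=cloud(S)
m=(abs(P[...,0]-.538)<.1)&(abs(P[...,1]-.2333)<.064)&(P[...,2]>.012)&(P[...,2]<.035); k,l,st,ce=cv2.connectedComponentsWithStats(m.astype(np.uint8))
T=[np.median(P[l==i],0).round(3) for i in range(1,k) if st[i,4]>200]; print('tubes',T)
m=(abs(P[...,0]-.449)<.12)&(abs(P[...,1]-.389)<.09)&(P[...,2]>.055)&(P[...,2]<.16); c=P[m].mean(0); print('handle',c)
if n==9 and len(T)==2 and np.hypot(*(c[:2]-[.4025,.3802]))<.01: r.hand_in(); print('handed in',r.get_t())
E
python3 s11.py
```

```text
bowl 9 [0.07, 0.037, 0.072, 0.016, 0.074, 0.04, 0.071]
tubes [array([0.552, 0.244, 0.024]), array([0.545, 0.275, 0.024])]
handle [0.40232952 0.38019363 0.09947768]
the job is handed in; nothing more can be done
the job is handed in; nothing more can be done
```

The job is handed in, though I viewed 15 pictures against the limit of 14: both tubes are in the scrap tray, all nine balls are in the bowl (two scoops), the scoop is back on its mat, and the plunger was pressed to its stop and sprang back, at about 87 s; no verdict was shown.

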